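# Tilt up an instrument's display and set its dial

## Task

Make the bench instrument ready for use: by the bar at its rear edge, raise the flat-lying display until the screen stands at 45 degrees to the top of the case (its hinge is stiff, it stays where it is left), then turn the big dial beside it until its pointer line is at the one long, broad mark on its scale. Leave the display and the dial set so, and do not shift the things lying around the instrument.

Things in the scene. Friction and masses are not known exactly. Their poses are not given: they have to be found in the camera images.
- instrument: cream case, fixed, 350 mm wide (y), 75 high, from x = -125 to 75 (right half to 110). Origin on the table, -x is its front (towards the robot), y left, z up. On its top: the display on the left half; on the right (y = -165 to -25) a wedge whose panel slopes 35 degrees, rising from x = -50, z = 74 to x = 56, z = 149. The dial sits square on that panel, centred at x = 7, y = -95, z = 114 mm
- display_hinge (a point): middle of the display's hinge line, along the instrument's y, at the display's near (front) edge: at x = -55, y = 85, z = 85 mm of the instrument. Axes as the instrument
- display (a joint): angle of the display above the case top, rad: 0 lying flat, grows as its rear edge is raised, up to 1.4. 45 degrees is 0.785. Stiff hinge (about 6 N at the bar); it stays where it is left
- display_bar (a point): middle of the display's pull bar: round dark steel, 10 mm thick, 100 mm long, parallel to the hinge and 165 mm from it, on two end rods. The display is a dark plate 125 (x) x 165 x 14 mm; 35 mm are free between its rear edge and the bar. Flat, the bar is 85 mm above the table, 35 mm behind the case, nothing under it. x from hinge to bar, y along the bar, z out of the screen
- dial (a joint): angle of the dial's pointer on its scale, rad: 0 when the pointer is straight up the slope, grows clockwise as seen looking onto the panel, from -2.2 to 2.2. The long mark is at 0.52; the short ones are 0.26 apart
- dial_grip (a point): point on the dial's axis, 32 mm out from the panel, in its grip: a black bar 62 mm long, 16 mm wide, from the 10 mm high round skirt (62 mm diameter) up to 43 mm out from the panel. x points along the bar to the pointer end (white line on that half only), z out of the panel along the axis
- dial_pointer (a point): outer end of the dial's white pointer line, on the grip's top edge, 31 mm from the axis, 43 mm out from the panel
- meter: loose bystander: grey handheld meter 170 x 82 x 34 mm lying flat left of the instrument; origin under its centre
- reel: loose bystander: steel reel 64 mm in diameter, 50 mm high, standing behind the instrument on the left; origin under its centre
- tray: loose bystander: grey parts tray 100 x 130 x 35 mm right of the instrument; origin under its centre
- screwdriver: loose bystander: screwdriver 180 mm long lying behind the instrument on the right; origin under its middle

How it is judged:
By the outcome, as a careful person would: the job done as asked, in the order asked, and still so for the second after the job is handed in, with the robot touching nothing.
It also fails if it takes over 51 s, if anything falls off the work surface, if the arm or the gripper's body presses on something with over 40 N, if the wrist force passes 120 N, or if a joint passes its speed limit or range.

## Robot

A 6-joint arm with a two-finger parallel gripper is mounted at the origin on the work surface. World frame = base frame: x ahead of the robot, y to its left, z up, the work surface at z = 0. Lengths are in m, angles in rad, forces in N, time in s.
With the tool pointing down it reaches from about 0.3 to 0.85 m from the base axis. Payload 5.4 kg.
Tool frame: the origin (TCP) lies midway between the tips of the shut fingers; the grasp point (between the pads) lies r.tcp_to_grasp behind it (r.tcp_to_grasp is the distance from the TCP to the grasp point, in m); z points along the fingers, y is the direction in which the jaws open and shut (so a half turn about z gives the same grasp; the last joint's range is limited). The gripper opens to 85 mm and grips with 20 to 120 N. Pads are 22 mm wide; open, the fingers measure 114 mm over their backs; the gripper's body (76 mm by 85 mm) begins 54 mm behind the grasp point. The pads swing forward as they close: fully open they stand 13 mm farther back than shut.
Start: joints at [0.935, 0.158, 1.597, -0, 1.386, -0.21], TCP at [0.238, 0.524, 0.231] pointing down, gripper open.
Joint ranges: [-2.91, 2.91], [-0.94, 2.29], [0.18, 2.7], [-1.29, 4.43], [0.17, 2.64], [-3, 3]. Speed limits (rad/s): [2.57, 2.57, 3.14, 3.14, 3.14, 3.14].

## Interface

Orientations are given as a rotation vector (axis times angle).
In Python, from plant import r, viewer gives the robot as it stands.
- The arm moves only by the tool move_arm, never from a script. Its argument "commands" is a list of rows, each a list of 3 entries, a list of its own where there are three numbers: the opening in per cent of the stroke, from 0 (shut) to 100 (fully open), then the shift along the tool's x, y, z as a fraction of full scale, then the turn, a rotation vector about the tool's x, y, z as a fraction of full scale. A call has 1 to 5 rows; each row is the pose to reach, as a shift and turn from the pose measured when the call began, along the tool's axes at that moment, turning the shorter way round; what a row does not reach only later rows make up. Full scale, the value 1, is 0.2 m for a shift and 180 degrees for a turn. A row lasts 1/10 s, in which the tool goes at most 50 mm and 8.59 degrees, less where a joint would pass 70% of its speed; a pose out of reach is approached as far as the arm can. A call with a number of a shift or a turn outside -1 to 1 is refused whole. A call with a gripper value outside its range is refused whole. The fingers move at their own pace and stop on an object; "newtons" is the grip in N (left out, the last holds). Time passes only in rows, so rows that repeat a pose let the fingers close. It gives the time, the measured TCP pose, the force and the opening at its end, in the units of the state.
- r.state(): the state, without advancing time (a new reading comes with each control period).
- viewer.snapshot(name): name is "scene" or "top" or "wrist"; returns a dict with "img" (400x640x3 uint8, red, green, blue), "depth" (400x640 float32, m along the optical axis (not along the pixel's ray), 0 where there is no reading), "fovy" (degrees; the focal length in pixels is half the picture's height over the tangent of half this angle, whatever the lens; pixels are square), "cx", "cy" (the principal point, pixels), "eye" and "orientation" of the camera in the world. Camera axes: x right, y up, looking along -z (the intrinsics and any distortion apply to the point x, -y, -z); pixel columns grow to the right and rows downward; lengths in m; the calibration is good to about 2 mm. The wrist camera is an equidistant fisheye: a pixel r from the principal point sees the ray r / f radians off the axis. A picture is of the moment at which its call begins.
- r.close_job(): hands the job in, once; it reports no verdict.
The state is a dict: "time_s": time; "joints": joint angles; "joint_velocities": joint speeds; "tau": joint torques, N m; "position": TCP position; "eef_rot": TCP orientation; "force": force on the tool from outside, world axes, zero at the start; "wrist_torque": the same for the moment, N m; "grip_width": finger opening in m.
Only numpy, scipy, OpenCV 4.12 (cv2) and the standard library are available. Lean on these libraries where they do the work, as an engineer would, in place of code of your own. Each camera call takes 0.05 s, during which the arm holds its last target.

## Working session

There is one attempt and no reset: what is moved stays moved. The work goes in short steps, Python scripts to look and compute and a tool call to move; the robot and the scene stay as the last step left them, time stands still between calls to the robot, and variables do not carry over. Pictures are saved under pics/ and viewed, and the job is handed in when it is done.

Besides the shell and the picture viewer there is one more tool, called after "Call:" as name([rows], argument=value, ...), one row to a line, values as JSON. move_arm: Moves the arm, as the interface text tells. Its arguments: {"type":"object","properties":{"commands":{"type":"array","items":{"type":"array"}},"newtons":{"type":"number"}},"required":["commands"]}

```bash
ls -la; mkdir -p pics
cat > h.py <<'E'
import numpy as np, cv2
from scipy.spatial.transform import Rotation as R
from plant import r, viewer
def snap(name,fn):
    s=viewer.snapshot(name)
    cv2.imwrite('pics/'+fn+'.png',cv2.cvtColor(s['img'],cv2.COLOR_RGB2BGR))
    np.savez('pics/'+fn+'.npz',**{k:np.array(v) for k,v in s.items()})
    return s
E
python3 - <<'E'
from h import *
for n in ['scene','top','wrist']:
    s=snap(n,n+'0')
    print(n,{k:v for k,v in s.items() if k not in('img','depth')})
print(r.state(), r.tcp_to_grasp)
E
```

```text
total 12
drwxr-xr-x  3 agent agent 4096 Dec  5 18:57 .
drwxr-xr-x 23 root  root  4096 Dec  5 18:57 ..
drwxr-xr-x  2 agent agent 4096 Dec  5 18:57 pics
scene {'fovy': 42.61439581158127, 'cx': 318.0337558187978, 'cy': 195.4531984060153, 'eye': array([1.27453205, 0.1224911 , 1.30694706]), 'orientation': array([0.37273783, 0.42656993, 1.63344153])}
top {'fovy': 50.84851402929221, 'cx': 319.46504728674034, 'cy': 199.3860304516158, 'eye': array([0.50176784, 0.04695719, 1.08021173]), 'orientation': array([ 0.07619566, -0.10379126, -1.54166325])}
wrist {'fovy': 65.70646984690485, 'cx': 320.54256189692535, 'cy': 204.02895564003757, 'eye': array([0.17643819, 0.55156634, 0.37242132]), 'orientation': array([-0.23781215, -0.15103264,  1.13775761])}
{'time_s': 0.15, 'joints': array([ 9.34910330e-01,  1.58933387e-01,  1.59795693e+00,  1.42017845e-05,
        1.38617811e+00, -2.10083607e-01]), 'joint_velocities': array([-0.00032337, -0.00207524, -0.00393669,  0.00072003, -0.00035778,
        0.00113148]), 'tau': array([ 2.17813017e-04, -3.96382821e+01, -3.31781995e+01, -1.75717187e-04,
        5.53962949e-03,  1.03070725e-06]), 'position': array([0.23723006, 0.5232727 , 0.23051973]), 'eef_rot': array([-6.63680640e-01, -3.07005573e+00,  2.10441513e-03]), 'force': array([ 0.33301696, -0.10294553, -0.7474321 ]), 'wrist_torque': array([-0.02841242, -0.01216968, -0.02089409]), 'grip_width': 0.08552577269350185} 0.0187
```

View pics/scene0.png

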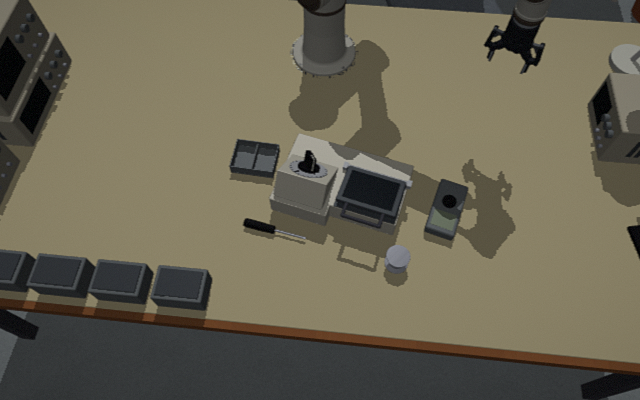

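View pics/top0.png

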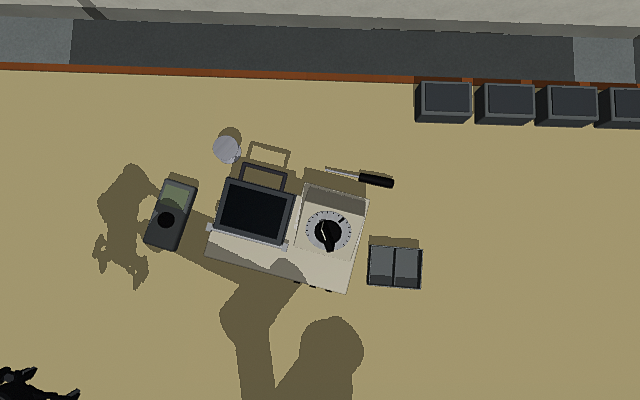

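View pics/wrist0.png

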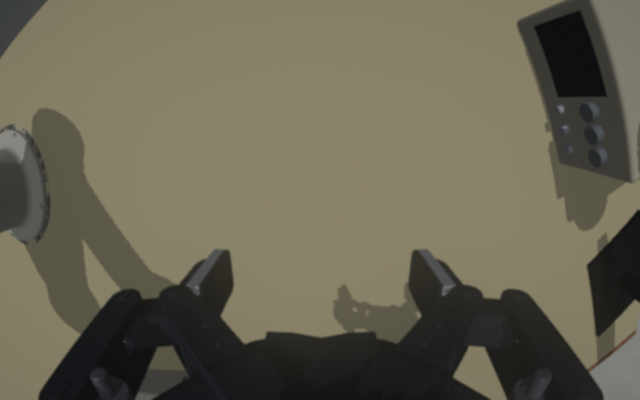

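The scene and top views show the cream case (top: about x 205–370, y 180–295), the display with its bar near (262,170), and the bar's shadow near (270,150). The dial is near (328,233). The reel (227,150), meter (170,215), tray (395,267) and screwdriver (360,177) lie around it. Next I measure.

```bash
cat >> h.py <<'E'
def load(fn):
    d=np.load('pics/'+fn+'.npz'); return {k:d[k] for k in d}
def cam(s):
    f=s['img'].shape[0]/2/np.tan(np.radians(float(s['fovy']))/2)
    return f,float(s['cx']),float(s['cy']),np.array(s['eye']),R.from_rotvec(s['orientation']).as_matrix()
def cloud(s):
    f,cx,cy,e,M=cam(s); d=s['depth']; v,u=np.mgrid[0:d.shape[0],0:d.shape[1]]
    P=np.stack([(u-cx)/f*d,-(v-cy)/f*d,-d],-1)
    return P@M.T+e
def ray(s,u,v,wrist=False):
    f,cx,cy,e,M=cam(s); x,y=(u-cx)/f,(v-cy)/f
    if wrist:
        t=np.hypot(x,y); k=np.sin(t)/t if t>1e-9 else 1; d=np.array([x*k,-y*k,-np.cos(t)])
    else: d=np.array([x,-y,-1.])
    d=M@d; return e,d/np.linalg.norm(d)
def onz(s,u,v,z,**k):
    e,d=ray(s,u,v,**k); return e+d*(z-e[2])/d[2]
def onplane(s,u,v,p,n,**k):
    e,d=ray(s,u,v,**k); return e+d*(np.dot(p-e,n)/np.dot(d,n))
def tri(rs):
    A=np.zeros((3,3));b=np.zeros(3)
    for e,d in rs:
        Q=np.eye(3)-np.outer(d,d);A+=Q;b+=Q@e
    p=np.linalg.solve(A,b); return p,[np.linalg.norm((np.eye(3)-np.outer(d,d))@(p-e)) for e,d in rs]
def proj(s,P):
    f,cx,cy,e,M=cam(s); q=(np.atleast_2d(P)-e)@M
    return np.stack([cx+f*q[:,0]/-q[:,2], cy-f*q[:,1]/-q[:,2]],-1)
def projw(s,P):
    f,cx,cy,e,M=cam(s); q=(np.atleast_2d(P)-e)@M
    t=np.arctan2(np.hypot(q[:,0],q[:,1]),-q[:,2]); k=f*t/np.hypot(q[:,0],q[:,1])
    return np.stack([cx+k*q[:,0], cy-k*q[:,1]],-1)
E
python3 - <<'E'
from h import *
s=load('top0'); C=cloud(s)
for (u,v) in [(100,350),(250,262),(330,275),(220,240),(250,210),(328,231),(330,190),(263,167),(227,150),(395,267),(170,215)]:
    print((u,v),C[v,u].round(3))
i=cv2.imread('pics/top0.png'); cv2.imwrite('pics/top0c.png',cv2.resize(i[120:310,180:380],None,fx=4,fy=4,interpolation=cv2.INTER_CUBIC)[:600])
i=cv2.imread('pics/scene0.png'); cv2.imwrite('pics/scene0c.png',cv2.resize(i[125:275,260:460],None,fx=4,fy=4,interpolation=cv2.INTER_CUBIC))
E
```

```text
(100, 350) [0.239 0.559 0.   ]
(250, 262) [0.465 0.191 0.071]
(330, 275) [0.439 0.001 0.073]
(220, 240) [0.515 0.263 0.076]
(250, 210) [0.586 0.193 0.099]
(328, 231) [0.54  0.011 0.143]
(330, 190) [0.642 0.006 0.075]
(263, 167) [0.686 0.165 0.111]
(227, 150) [0.738 0.263 0.052]
(395, 267) [ 0.46  -0.161  0.031]
(170, 215) [0.573 0.397 0.041]
```

View pics/top0c.png

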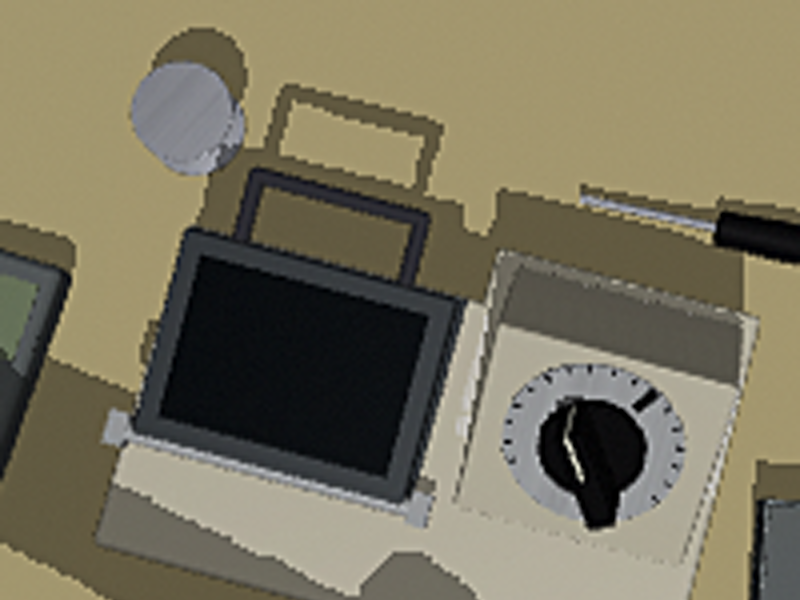

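View pics/scene0c.png

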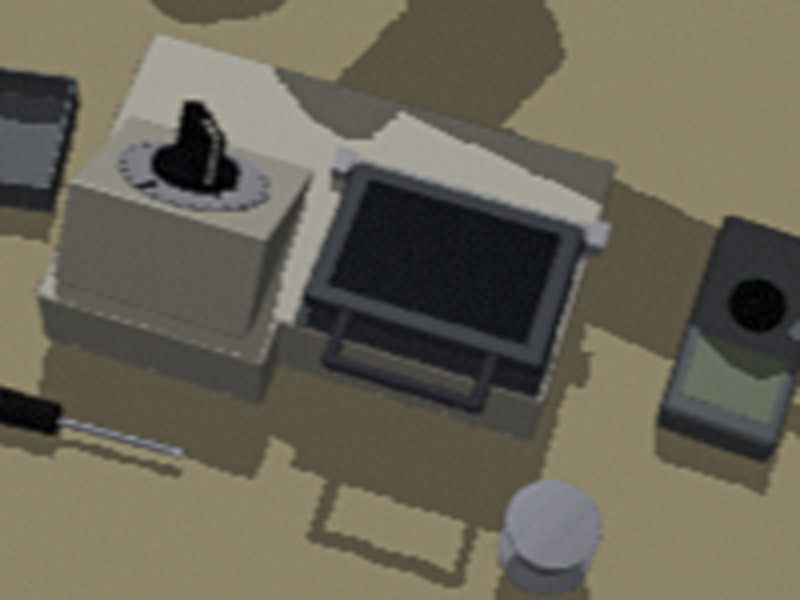

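The dial's pointer now points roughly up-left of the slope in the top crop (white line from (570,400) to (580,480), at around −0.3 rad), and the broad mark is at (648,400). I'll fit planes and corners for the instrument pose and triangulate the bar.

Run:
```python
from h import *
def T(u,v): return (180+(u+.5)/4-.5,120+(v+.5)/4-.5)
def S(u,v): return (260+(u+.5)/4-.5,125+(v+.5)/4-.5)
t=load('top0'); s=load('scene0'); C=cloud(t); D=cloud(s)
def fit(P):
    c=P.mean(0); u,w,vt=np.linalg.svd(P-c); n=vt[2]*np.sign(vt[2][2]); return c,n,w[2]/np.sqrt(len(P))
# screen plane
for nm,Cl,F,poly in [('screen top',C,T,[(210,275),(420,325),(385,465),(175,410)]),('screen scene',D,S,[(375,195),(550,240),(515,330),(345,290)]),
  ('panel top',C,T,[(505,340),(730,390),(690,545),(675,545),(735,400),(505,350)]),('casetop top',C,T,[(130,470),(400,545),(395,560),(130,485)])]:
    m=np.zeros((400,640),np.uint8); cv2.fillPoly(m,[np.array([np.round(F(*p)) for p in poly],np.int32)],1)
    P=Cl[m>0]; c,n,e=fit(P); print(nm,len(P),c.round(4),n.round(4),'rms',round(e,4),'tilt',np.degrees(np.arccos(n[2])).round(2),'downslope az',np.degrees(np.arctan2(n[1],n[0])).round(2))
def pr(nm,a,b):
    p,e=tri([ray(t,*T(*a)),ray(s,*S(*b))]); print(nm,p.round(4),np.round(e,4)); return p
b1=pr('bar L',(255,173),(482,405)); b2=pr('bar R',(428,213),(328,360)); d=b2-b1
print('len',np.linalg.norm(d),'yaw',np.degrees(np.arctan2(d[0],-d[1])))
h1=pr('hinge L',(115,428),(598,235)); h2=pr('hinge R',(420,508),(345,162)); d=h2-h1
print('len',np.linalg.norm(d),'yaw',np.degrees(np.arctan2(d[0],-d[1])))
pr('wedge backR',(757,318),(75,180)); pr('wedge back L',(500,253),(265,237)); 
pr('dial centre skirt?',(592,440),(195,165))
```

```text
screen top 2039 [0.5814 0.1821 0.1053] [ 0.9721 -0.2326  0.0311] rms 0.0245 tilt 88.22 downslope az -13.46
screen scene 1144 [0.5892 0.1838 0.1096] [-0.8426  0.1273  0.5232] rms 0.0193 tilt 58.45 downslope az 171.41
panel top 294 [ 0.56   -0.0202  0.1299] [-0.5823  0.1325  0.8021] rms 0.0045 tilt 36.67 downslope az 167.18
casetop top 358 [0.496  0.2009 0.0775] [-0.9685  0.2451  0.0434] rms 0.0034 tilt 87.51 downslope az 165.8
bar L [0.6942 0.2119 0.1131] [0.0011 0.0011]
bar R [0.6731 0.1106 0.1157] [0.0014 0.0014]
len 0.1035505778649851 yaw -11.77034065232189
hinge L [0.545  0.2888 0.0889] [0.0007 0.0007]
hinge R [0.503  0.1102 0.088 ] [0.0007 0.0007]
len 0.18344627389363363 yaw -13.249751300459172
wedge backR [ 0.6063 -0.0638  0.2041] [0.0071 0.0071]
wedge back L [0.637  0.0659 0.2054] [0.001 0.001]
dial centre skirt? [0.5436 0.0112 0.1327] [0.0004 0.0004]
```

The hinge, dial and yaw measurements agree: yaw is about −13°, and the dial point predicted from the hinge falls within 1 mm of the measured one. The bar is already about 28 mm above the hinge. I'll refine this with robust fits and then move in.

Run:
```python
from h import *
def T(u,v): return (180+(u+.5)/4-.5,120+(v+.5)/4-.5)
def S(u,v): return (260+(u+.5)/4-.5,125+(v+.5)/4-.5)
t=load('top0'); s=load('scene0'); C=cloud(t); D=cloud(s)
def fit(P):
    P=P[(P[:,2]>.05)&(P[:,2]<.25)]
    for k in range(6):
        A=np.c_[P[:,:2],np.ones(len(P))]; x=np.linalg.lstsq(A,P[:,2],rcond=None)[0]; e=P[:,2]-A@x
        P=P[abs(e)<max(2.5*1.48*np.median(abs(e)),.001)]
    n=np.array([-x[0],-x[1],1]);n/=np.linalg.norm(n); return P.mean(0),n,e.std(),len(P)
for nm,Cl,F,poly in [('screen top',C,T,[(210,275),(420,325),(385,465),(175,410)]),('screen scene',D,S,[(375,195),(550,240),(515,330),(345,290)]),
  ('panel top',C,T,[(505,340),(725,390),(690,520),(675,530),(480,490),(505,500),(600,520),(680,450),(600,360),(500,400)]),('casetop top',C,T,[(130,470),(400,545),(395,580),(130,485)])]:
    m=np.zeros((400,640),np.uint8); cv2.fillPoly(m,[np.array([np.round(F(*p)) for p in poly],np.int32)],1)
    c,n,e,k=fit(Cl[m>0]); print(nm,k,c.round(4),n.round(4),'rms',round(e,4),'tilt',np.degrees(np.arccos(n[2])).round(2),'az',np.degrees(np.arctan2(n[1],n[0])).round(2))
def pr(nm,a,b):
    p,e=tri([ray(t,*T(*a)),ray(s,*S(*b))]); print(nm,p.round(4),np.round(e,4)); return p
a=pr('wedge top R',(740,386),(68,181)); b=pr('wedge top L',(502,325),(267,238)); d=a-b
print(np.degrees(np.arctan2(d[0],-d[1])))
pr('pointer end',(570,402),(211,186)); pr('grip other end',(600,525),(190,102))
for p in ((100,545),(690,600)): print(onz(t,*T(*p),.075))
```

```text
screen top 1986 [0.5818 0.1827 0.1009] [-0.1395  0.0338  0.9896] rms 0.0017 tilt 8.25 az 166.38
screen scene 1122 [0.5857 0.1841 0.1033] [-0.1403  0.0327  0.9896] rms 0.0022 tilt 8.29 az 166.86
panel top 885 [ 0.5492 -0.0118  0.1225] [-0.5539  0.1297  0.8224] rms 0.0018 tilt 34.67 az 166.83
casetop top 522 [0.4905 0.1927 0.0745] [-0.0265  0.008   0.9996] rms 0.0017 tilt 1.59 az 163.13
wedge top R [ 0.5749 -0.0696  0.1498] [0.0003 0.0003]
wedge top L [0.6052 0.0646 0.1494] [0.0008 0.0008]
-12.705692732404325
pointer end [0.5641 0.0243 0.141 ] [0.0003 0.0003]
grip other end [0.4964 0.0041 0.1378] [0.002 0.002]
[0.47651479 0.29779838 0.075     ]
[ 0.45327928 -0.05080805  0.075     ]
```

```bash
cat >> h.py <<'E'
yaw=np.radians(-13.2)
RI=R.from_euler('z',yaw).as_matrix()
H=np.array([.524,.1995,.085])                     # hinge middle
O=H-RI@np.array([-.055,.085,.085])                # instrument origin
def I2W(p): return O+RI@np.array(p)
def tool(zdir,xdir):
    z=np.array(zdir,float);z/=np.linalg.norm(z);x=np.array(xdir,float);x-=z*(x@z);x/=np.linalg.norm(x)
    return np.stack([x,np.cross(z,x),z],1)
def barR(tilt):   # tool for bar; tilt leans fingers to +x instr
    return tool(RI@[np.sin(tilt),0,-np.cos(tilt)],RI@[0,1,0])
def rel(p,M):
    st=r.state(); M0=R.from_rotvec(st['eef_rot']).as_matrix(); d=M0.T@(np.array(p)-st['position'])
    w=R.from_matrix(M0.T@M).as_rotvec()
    print('shift',(d/.2).round(3),'turn',(w/np.pi).round(4),' mm',(d*1e3).round(1),'deg',np.degrees(w).round(1)); return d,w
E
python3 - <<'E'
from h import *
print(O, I2W([.007,-.095,.114]))
b=H+RI@[.165*np.cos(.144),0,.165*np.sin(.144)]; print(b)
rel([b[0],b[1],.23],barR(0))
E
```

```text
[0.55813702 0.1041865  0.        ] [0.54325874 0.01009804 0.114     ]
[0.68297787 0.16221208 0.10867797]
shift [-2.775 -0.724  0.003] turn [-5.000e-04  2.000e-04  4.378e-01]  mm [-5.551e+02 -1.447e+02  5.000e-01] deg [-0.1  0.  78.8]
```

Call:
move_arm([
  [40,[-1,-0.26,0],[0,0,0.22]],
  [40,[-1,-0.26,0],[0,0,0.22]],
  [40,[-1,-0.26,0],[0,0,0.22]],
  [40,[-1,-0.26,0],[0,0,0.22]],
  [40,[-1,-0.26,0],[0,0,0.22]],
], newtons=30)

```text
time_s: 0.65
position: [0.4016, 0.3898, 0.2302]
eef_rot: [1.678, 2.654, -0.003]
force: [-0.1, 1.0, 0.0]
grip_width: 0.0344
```

Run:
```python
from h import *
b=H+RI@[.165*np.cos(.144),0,.165*np.sin(.144)]
rel([b[0],b[1],.23],barR(0))
```

```text
shift [-1.631  0.783  0.004] turn [-0.      0.0009  0.2144]  mm [-326.3  156.6    0.9] deg [-0.   0.2 38.6]
```

Call:
move_arm([
  [40,[-1,0.48,0],[0,0,0.2144]],
  [40,[-1,0.48,0],[0,0,0.2144]],
  [40,[-1,0.48,0],[0,0,0.2144]],
  [40,[-1,0.48,0],[0,0,0.2144]],
  [40,[-1,0.48,0],[0,0,0.2144]],
])

```text
time_s: 1.15
position: [0.5764, 0.2472, 0.2301]
eef_rot: [2.467, 1.94, -0.003]
force: [-0.1, 0.7, 0.3]
grip_width: 0.0345
```

Run:
```python
from h import *
b=H+RI@[.165*np.cos(.144),0,.165*np.sin(.144)]
rel([b[0],b[1],.23],barR(0))
```

```text
shift [-0.287  0.618  0.002] turn [ 0.0003  0.0011 -0.0024]  mm [-57.5 123.6   0.4] deg [ 0.1  0.2 -0.4]
```

Run:
```python
from h import *
snap('wrist','w1')
```

Call:
move_arm([
  [40,[-0.287,0.618,0],[0,0,0]],
  [40,[-0.287,0.618,0],[0,0,0]],
  [40,[-0.287,0.618,0],[0,0,0]],
  [40,[-0.287,0.618,0],[0,0,0]],
])

```text
time_s: 1.6
position: [0.6873, 0.1551, 0.2288]
eef_rot: [2.474, 1.927, -0.005]
force: [-0.7, 0.7, 0.7]
grip_width: 0.0345
```

Run:
```python
from h import *
snap('wrist','w2')
print(r.state()['position'])
```

```text
[0.68559005 0.1575867  0.22906318]
```

View pics/w1.png

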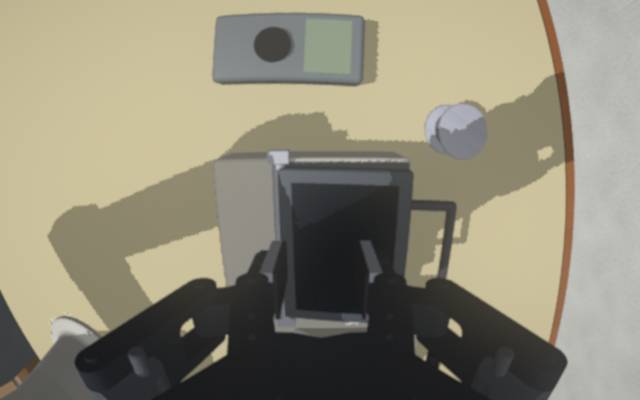

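View pics/w2.png

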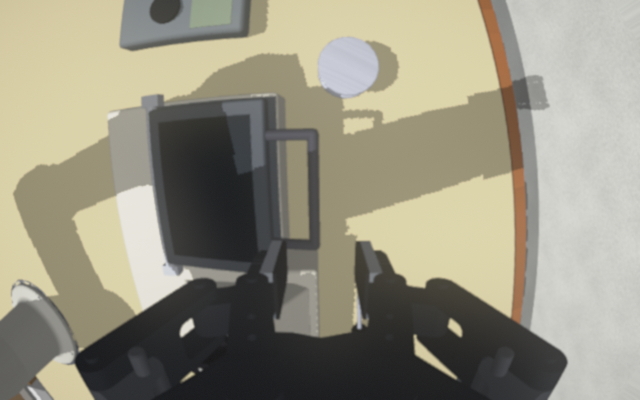

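w2 shows the bar from (314,134) to (313,244), with the plate's rear edge at about u=268. The reel is at (348,67), clear of the fingers. w1 shows the bar's left corner at (453,207).

Run:
```python
from h import *
a=load('w1');b=load('w2');t=load('top0')
T=lambda u,v:(180+(u+.5)/4-.5,120+(v+.5)/4-.5)
for nm,x,y,z in [('barL',(453,207),(314,134),(255,173)),('hingeL cap',(279,159),(152,103),(117,428))]:
    print(nm,tri([ray(a,*x,wrist=True),ray(b,*y,wrist=True)]),tri([ray(a,*x,wrist=True),ray(b,*y,wrist=True),ray(t,*T(*z))]))
print('barR w2+top',tri([ray(b,313,244,wrist=True),ray(t,*T(428,213))]))
bb=H+RI@[.165*np.cos(.144),0,.165*np.sin(.144)]
for e in (.045,-.045): print('pred',bb+RI@[0,e,0],projw(b,bb+RI@[0,e,0]))
# wrist depth of bar
d=b['depth']
print(d[185:195,308:322].round(3)[::4])
```

```text
barL (array([0.69551009, 0.21043001, 0.10962081]), [np.float64(0.0003054114984585558), np.float64(0.00030541149845854013)]) (array([0.69515494, 0.21083281, 0.11057542]), [np.float64(0.00034018564079549605), np.float64(0.0005923816614743193), np.float64(0.0005321031326392926)])
hingeL cap (array([0.54587489, 0.28737352, 0.0838292 ]), [np.float64(2.180177839013915e-05), np.float64(2.1801778390340397e-05)]) (array([0.54569291, 0.28803711, 0.0843085 ]), [np.float64(0.000682621226152094), np.float64(0.000807631038586415), np.float64(0.0014565054981541764)])
barR w2+top (array([0.67227341, 0.11164417, 0.10520673]), [np.float64(0.003264889035074301), np.float64(0.0032648890350742295)])
pred [0.69325366 0.20602313 0.10867797] [[312.56307639 139.96941533]]
pred [0.67270208 0.11840103 0.10867797] [[314.87293438 239.99190709]]
[[0.266 0.264 0.263 0.263 0.263 0.263 0.263 0.262 0.264 0.265 0.264 0.267
  0.378 0.38 ]
 [0.267 0.265 0.265 0.264 0.264 0.264 0.264 0.264 0.265 0.266 0.265 0.268
  0.38  0.381]
 [0.269 0.266 0.265 0.264 0.265 0.265 0.264 0.265 0.265 0.265 0.267 0.268
  0.382 0.381]]
```

Bar centre is about (0.683, 0.162, 0.109), and the hinge prediction agrees to 1–2 mm. Now I descend with the fingers straddling it.

Run:
```python
from h import *
rel([.6833,.1618,.095],barR(0))
```

```text
shift [ 0.021 -0.017  0.67 ] turn [ 0.0004  0.0016 -0.0047]  mm [  4.2  -3.4 134. ] deg [ 0.1  0.3 -0.9]
```

Call:
move_arm([
  [34,[0.021,-0.017,0.2],[0,0.001,-0.005]],
  [34,[0.021,-0.017,0.4],[0,0.001,-0.005]],
  [34,[0.021,-0.017,0.55],[0,0.001,-0.005]],
  [34,[0.021,-0.017,0.67],[0,0.001,-0.005]],
  [34,[0.021,-0.017,0.67],[0,0.001,-0.005]],
])

```text
time_s: 2.15
position: [0.6789, 0.1629, 0.09]
eef_rot: [-2.457, -1.952, 0.013]
force: [-0.8, 0.0, -0.6]
grip_width: 0.0289
```

Run:
```python
from h import *
snap('wrist','w3')
print(r.state()['position'],r.state()['force']); rel([.6833,.1618,.095],barR(0))
```

```text
[0.68091358 0.16286467 0.09305803] [ 0.08654102 -1.59974349  0.62943736]
shift [-0.003  0.013 -0.01 ] turn [-0.0011  0.0009  0.0007]  mm [-0.5  2.6 -1.9] deg [-0.2  0.2  0.1]
```

View pics/w3.png

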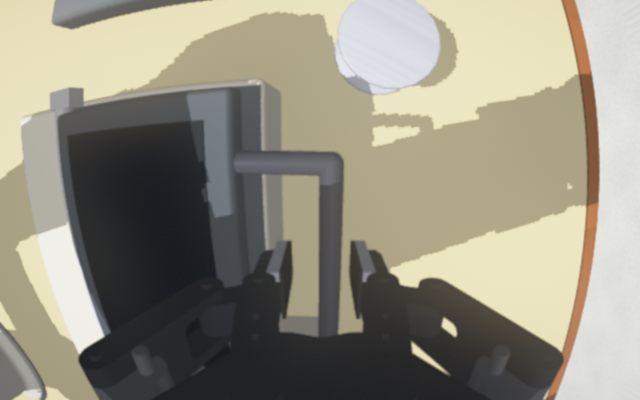

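w3 shows the bar at u≈331 between the finger pads (291–350), about 4–5 mm behind the middle. I'll shift 4 mm back and close.

Call:
move_arm([
  [34,[0,0.02,-0.005],[0,0,0]],
  [34,[0,0.02,-0.005],[0,0,0]],
  [0,[0,0.02,-0.005],[0,0,0]],
  [0,[0,0.02,-0.005],[0,0,0]],
  [0,[0,0.02,-0.005],[0,0,0]],
], newtons=40)

```text
time_s: 2.7
position: [0.6834, 0.1628, 0.0944]
eef_rot: [-2.457, -1.952, 0.01]
force: [-5.8, 1.6, 2.6]
grip_width: 0.0081
```

Run:
```python
from h import *
snap('wrist','w4')
st=r.state();print(st['position'],st['force'],st['grip_width'])
```

```text
[0.68337153 0.1627953  0.09443415] [-5.7803628   3.0304512   1.92427949] 0.008300330862906794
```

View pics/w4.png

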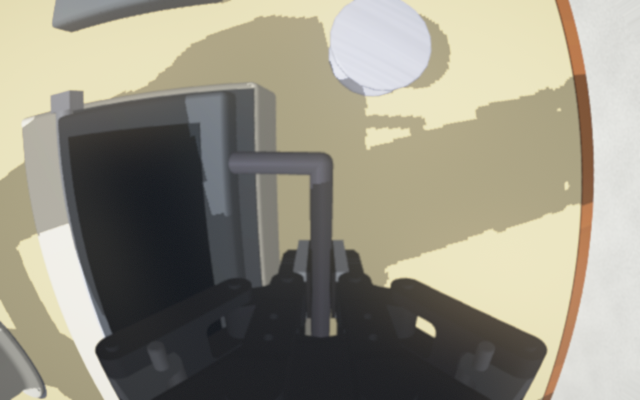

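The bar is gripped, with a reading of 8 mm and low forces. Next I compute the arc to 45° in steps, with the tool tilting half as fast as the display.

```bash
cat >> h.py <<'E'
def arc(th0,ths,dz=.0146,follow=.5,L=.165):
    """rows from current pose; tool vertical-tilt changes follow*(th-th0)"""
    st=r.state(); M0=R.from_rotvec(st['eef_rot']).as_matrix(); z0=M0[:,2]
    for th in ths:
        ax=RI@[0,-1,0]   # raising rotation axis
        Q=R.from_rotvec(ax*follow*(th-th0)).as_matrix()
        db=RI@[L*(np.cos(th)-np.cos(th0)),0,L*(np.sin(th)-np.sin(th0))]
        d=db+dz*(Q@z0-z0)
        w=R.from_matrix(M0.T@Q@M0).as_rotvec()
        print(np.degrees(th).round(1),(M0.T@d/.2).round(3).tolist(),(w/np.pi).round(4).tolist())
E
python3 - <<'E'
from h import *
arc(.144,np.radians([11,15,19,23,26]))
E
```

```text
11.0 [-0.0, -0.005, -0.039] [-0.0076, -0.0, 0.0]
15.0 [-0.0, -0.016, -0.095] [-0.0187, -0.0, 0.0001]
19.0 [-0.0, -0.031, -0.15] [-0.0299, -0.0001, 0.0001]
23.0 [-0.0, -0.049, -0.204] [-0.041, -0.0001, 0.0001]
26.0 [-0.001, -0.065, -0.244] [-0.0493, -0.0001, 0.0001]
```

Call:
move_arm([
  [0,[0,-0.005,-0.039],[-0.008,0,0]],
  [0,[0,-0.016,-0.095],[-0.019,0,0]],
  [0,[0,-0.031,-0.15],[-0.03,0,0]],
  [0,[0,-0.049,-0.204],[-0.041,0,0]],
  [0,[0,-0.065,-0.244],[-0.049,0,0]],
])

```text
time_s: 3.25
position: [0.671, 0.1657, 0.1441]
eef_rot: [2.364, 1.879, 0.138]
force: [2.7, 0.3, -6.8]
grip_width: 0.0082
```

```bash
cat >> h.py <<'E'
def grasp_theta(dz=.0146):
    st=r.state(); M=R.from_rotvec(st['eef_rot']).as_matrix(); b=st['position']-dz*M[:,2]; q=RI.T@(b-H)
    tl=RI.T@M[:,2]
    print('bar rel hinge',q.round(4),'rad',np.hypot(q[0],q[2]).round(4),'theta',np.degrees(np.arctan2(q[2],q[0])).round(2),'tilt',np.degrees(np.arctan2(tl[0],-tl[2])).round(1),'F',st['force'].round(1),'w',round(st['grip_width'],4),'t',st['time_s'])
    return np.arctan2(q[2],q[0])
E
python3 - <<'E'
from h import *
th=grasp_theta(); arc(th,np.radians([30,34,38,41,43]))
E
```

```text
bar rel hinge [0.1487 0.0007 0.0736] rad 0.1659 theta 26.33 tilt 8.6 F [ 2.7  0.3 -6.8] w 0.0082 t 3.25
30.0 [-0.0, -0.015, -0.05] [-0.0102, -0.0, 0.0]
34.0 [-0.0, -0.036, -0.103] [-0.0213, -0.0001, 0.0]
38.0 [-0.0, -0.06, -0.154] [-0.0324, -0.0001, 0.0001]
41.0 [-0.0, -0.08, -0.191] [-0.0408, -0.0001, 0.0001]
43.0 [-0.0, -0.095, -0.216] [-0.0463, -0.0001, 0.0001]
```

Call:
move_arm([
  [0,[0,-0.015,-0.05],[-0.01,0,0]],
  [0,[0,-0.036,-0.103],[-0.021,0,0]],
  [0,[0,-0.06,-0.154],[-0.032,0,0]],
  [0,[0,-0.08,-0.191],[-0.041,0,0]],
  [0,[0,-0.095,-0.216],[-0.046,0,0]],
])

```text
time_s: 3.75
position: [0.6465, 0.1716, 0.1852]
eef_rot: [2.266, 1.802, 0.268]
force: [4.3, 0.6, -4.7]
grip_width: 0.0081
```

Run:
```python
from h import *
th=grasp_theta(); arc(th,np.radians([44,45,45.5]))
for n in('scene','top','wrist'): snap(n,n+'5')
grasp_theta()
i=cv2.imread('pics/top5.png')[100:300,140:400]; j=cv2.imread('pics/scene5.png')[100:300,220:480]
cv2.imwrite('pics/c5.png',cv2.resize(np.vstack([i,j]),None,fx=1.5*2*.95/1.9,fy=1.5,interpolation=cv2.INTER_CUBIC))
```

```text
bar rel hinge [0.1214 0.0008 0.1142] rad 0.1667 theta 43.25 tilt 17.1 F [ 4.3  0.6 -4.7] w 0.0081 t 3.75
44.0 [0.0, -0.004, -0.01] [-0.0021, -0.0, 0.0]
45.0 [0.0, -0.01, -0.022] [-0.0049, -0.0, 0.0]
45.5 [0.0, -0.013, -0.029] [-0.0063, -0.0, 0.0]
bar rel hinge [0.1212 0.0009 0.1143] rad 0.1666 theta 43.33 tilt 16.9 F [-2.3 -0.2  2.5] w 0.0085 t 3.9
```

View pics/c5.png

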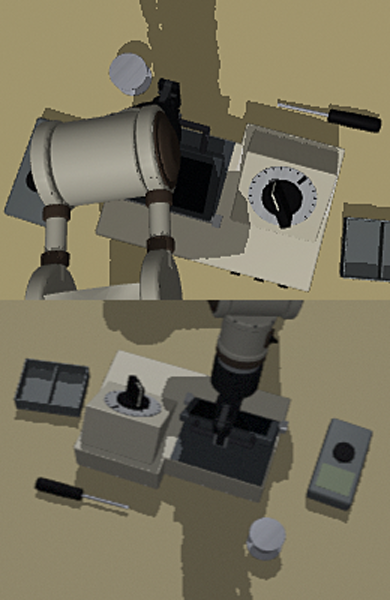

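View pics/wrist5.png

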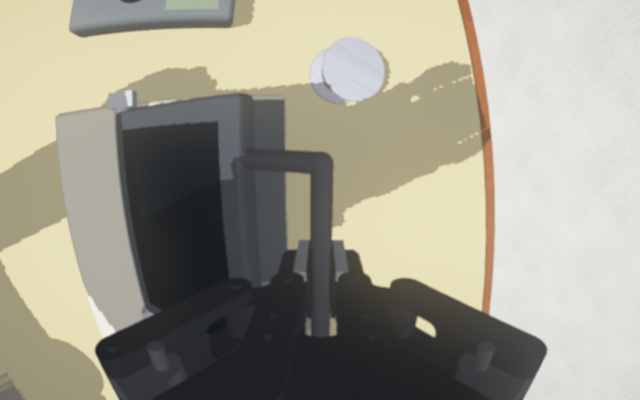

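c5 and wrist5 show the display standing well up with the bar still between the pads, and the bystanders in place. I'll fit the screen plane from the wrist depth.

```bash
cat >> h.py <<'E'
def cloudw(s):
    f,cx,cy,e,M=cam(s); d=s['depth']; v,u=np.mgrid[0:d.shape[0],0:d.shape[1]]
    x=(u-cx)/f; y=(v-cy)/f; t=np.hypot(x,y); k=np.where(t>1e-9,np.tan(t)/np.maximum(t,1e-9),1)
    return np.stack([x*k*d,-y*k*d,-d],-1)@M.T+e
def planefit(P,iters=8):
    for k in range(iters):
        c=np.median(P,0) if k==0 else P.mean(0); n=np.linalg.svd(P-c,full_matrices=False)[2][2]
        e=(P-c)@n; e=e-np.median(e); P=P[abs(e)<max(2.5*1.48*np.median(abs(e)),.0008)]
    n=n*np.sign(n[2]); ni=RI.T@n
    print('plane',len(P),P.mean(0).round(4),'ni',ni.round(3),'tilt about y',np.degrees(np.arctan2(-ni[0],ni[2])).round(2),'rms',((P-P.mean(0))@n).std().round(4),'off hinge',(n@(P.mean(0)-H)).round(4))
def mask(poly):
    m=np.zeros((400,640),np.uint8); cv2.fillPoly(m,[np.array(poly,np.int32)],1); return m>0
E
python3 - <<'E'
from h import *
s=load('wrist5'); C=cloudw(s)
planefit(C[mask([(138,138),(212,128),(212,280),(155,300)])])
planefit(C[mask([(222,120),(236,115),(236,280),(222,280)])])
s=load('scene5'); C=cloud(s)
for v in range(225,275,10): print([tuple(C[v,u].round(3)) for u in (360,380,400)])
E
```

```text
plane 10460 [0.5755 0.2064 0.1392] ni [-0.673  0.004  0.739] tilt about y 42.33 rms 0.0004 off hinge 0.0074
plane 2390 [0.6104 0.2102 0.1683] ni [-0.663  0.007  0.749] tilt about y 41.51 rms 0.0005 off hinge 0.0085
[(np.float64(0.646), np.float64(0.165), np.float64(0.008)), (np.float64(0.659), np.float64(0.218), np.float64(0.046)), (np.float64(0.632), np.float64(0.277), np.float64(0.002))]
[(np.float64(0.673), np.float64(0.167), np.float64(-0.0)), (np.float64(0.669), np.float64(0.222), np.float64(0.004)), (np.float64(0.663), np.float64(0.278), np.float64(0.003))]
[(np.float64(0.703), np.float64(0.169), np.float64(0.0)), (np.float64(0.698), np.float64(0.224), np.float64(0.002)), (np.float64(0.715), np.float64(0.273), np.float64(0.051))]
[(np.float64(0.732), np.float64(0.171), np.float64(-0.0)), (np.float64(0.727), np.float64(0.225), np.float64(-0.001)), (np.float64(0.745), np.float64(0.273), np.float64(0.055))]
[(np.float64(0.762), np.float64(0.173), np.float64(0.001)), (np.float64(0.757), np.float64(0.226), np.float64(0.003)), (np.float64(0.77), np.float64(0.275), np.float64(0.048))]
```

Run:
```python
from h import *
s=load('wrist5'); C=cloudw(s); print('w5 table,casetop,screen')
planefit(C[mask([(300,110),(420,80),(460,150),(350,190)])]); planefit(C[mask([(65,125),(110,115),(125,240),(85,240)])]); planefit(C[mask([(128,115),(236,105),(236,280),(155,300)])])
for n in ('w2','w4'):
    s=load(n); C=cloudw(s); print(n)
    planefit(C[mask({'w2':[(165,125),(262,105),(262,250),(175,255)],'w4':[(75,130),(225,105),(225,270),(105,320)]}[n])])
    planefit(C[mask({'w2':[(330,120),(480,60),(500,150),(345,230)],'w4':[(380,120),(550,100),(550,190),(400,250)]}[n])])
```

```text
w5 table,casetop,screen
plane 9971 [ 7.885e-01  1.945e-01 -6.000e-04] ni [0. 0. 1.] tilt about y -0.01 rms 0.0007 off hinge -0.0856
plane 5261 [0.5003 0.2389 0.0744] ni [-0.001 -0.     1.   ] tilt about y 0.05 rms 0.0007 off hinge -0.0106
plane 17060 [0.5835 0.2132 0.1446] ni [-0.67   0.006  0.743] tilt about y 42.05 rms 0.0005 off hinge 0.0077
w2
plane 12716 [0.5964 0.1912 0.1026] ni [-0.139  0.001  0.99 ] tilt about y 7.97 rms 0.0006 off hinge 0.0074
plane 16444 [ 8.096e-01  1.704e-01 -6.000e-04] ni [ 0. -0.  1.] tilt about y -0.02 rms 0.0007 off hinge -0.0855
w4
plane 24304 [0.6049 0.2101 0.1022] ni [-0.127  0.002  0.992] tilt about y 7.3 rms 0.0006 off hinge 0.0074
plane 17891 [ 8.101e-01  1.700e-01 -6.000e-04] ni [ 0. -0.  1.] tilt about y -0.02 rms 0.0006 off hinge -0.0855
```

The wrist depth is reliable (table 0.0°, case top 0.05°). The screen stands at 42.1°, so it needs 2.9° more.

Run:
```python
from h import *
th=grasp_theta(); arc(th,th+np.radians([1.5,2.9]))
```

```text
bar rel hinge [0.1212 0.0009 0.1143] rad 0.1666 theta 43.33 tilt 16.9 F [-2.3 -0.2  2.5] w 0.0085 t 3.9
44.8 [0.0, -0.009, -0.019] [-0.0042, -0.0, 0.0]
46.2 [0.0, -0.018, -0.037] [-0.0081, -0.0, 0.0]
```

Call:
move_arm([
  [0,[0,-0.009,-0.019],[-0.004,0,0]],
  [0,[0,-0.018,-0.037],[-0.008,0,0]],
  [0,[0,-0.018,-0.037],[-0.008,0,0]],
  [0,[0,-0.018,-0.037],[-0.008,0,0]],
])

```text
time_s: 4.3
position: [0.6408, 0.173, 0.1917]
eef_rot: [2.251, 1.79, 0.287]
force: [0.1, 0.9, -0.3]
grip_width: 0.0079
```

Run:
```python
from h import *
th=grasp_theta(); s=snap('wrist','w6'); C=cloudw(s)
planefit(C[mask([(140,120),(232,110),(232,275),(160,290)])])
```

```text
bar rel hinge [0.1152 0.0009 0.1206] rad 0.1668 theta 46.31 tilt 18.4 F [ 0.1  0.9 -0.3] w 0.0079 t 4.3
plane 13737 [0.5811 0.2136 0.1481] ni [-0.707  0.005  0.707] tilt about y 44.98 rms 0.0005 off hinge 0.0078
```

View pics/w6.png

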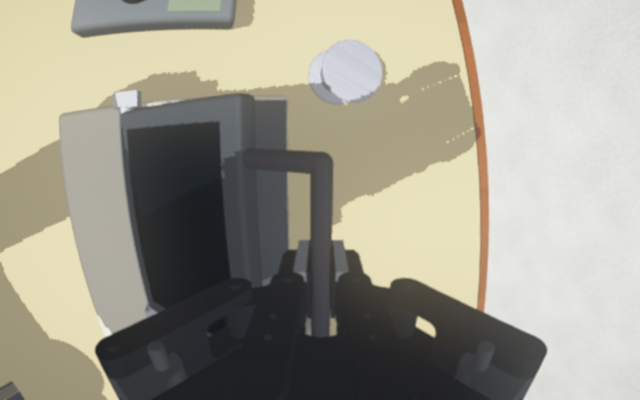

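The screen is at 44.98° with almost no residual force. Now I release and retreat along the fingers.

Call:
move_arm([
  [30,[0,0,0],[0,0,0]],
  [30,[0,0,0],[0,0,0]],
  [30,[0,0,0],[0,0,0]],
  [30,[0,0,-0.15],[0,0,0]],
  [30,[0,0,-0.3],[0,0,0]],
])

```text
time_s: 4.85
position: [0.6215, 0.1771, 0.248]
eef_rot: [2.253, 1.79, 0.283]
force: [0.1, 0.2, -0.4]
grip_width: 0.0253
```

Call:
move_arm([
  [30,[0,0,-0.2],[0,0,0]],
  [30,[0,0,-0.3],[0,0,0]],
  [30,[0,0,-0.3],[0,0,0]],
])

```text
time_s: 5.15
position: [0.6047, 0.1822, 0.31]
eef_rot: [2.249, 1.788, 0.292]
force: [0.7, -0.5, -0.2]
grip_width: 0.0257
```

Run:
```python
from h import *
s=snap('wrist','w7'); print(r.state()['position'],r.state()['force'])
```

```text
[0.60396909 0.18178907 0.30685449] [ 0.13833624  0.42328483 -0.04347201]
```

View pics/w7.png

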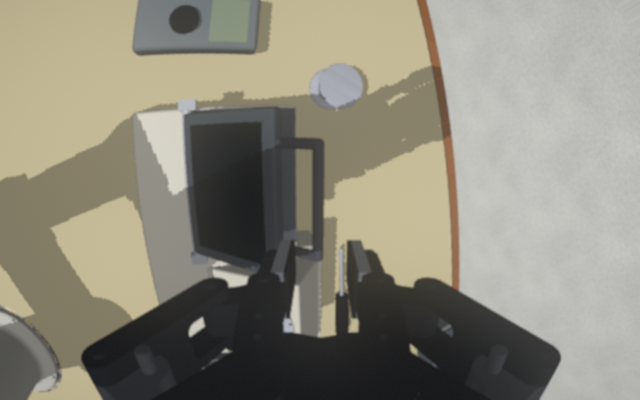

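Run:
```python
from h import *
s=load('w7'); C=cloudw(s)
planefit(C[mask([(196,122),(270,118),(270,250),(200,240)])])
planefit(C[mask([(145,150),(180,195),(185,230),(155,230)])])
n=RI@[-np.sin(np.radians(35)),0,np.cos(np.radians(35))]
g=I2W([.007,-.095,.114]); print('dial base',g,'grip',g+.032*n)
# look pose: grasp axis on the dial axis, 130 mm out, tool x to the front (downslope)
up=RI@[np.cos(np.radians(35)),0,np.sin(np.radians(35))]
M=tool(-n,-up); rel(g+.16*n,M)
```

```text
plane 9024 [0.573  0.1994 0.1435] ni [-0.707  0.005  0.707] tilt about y 44.97 rms 0.0006 off hinge 0.0077
plane 1785 [0.4848 0.1921 0.0744] ni [0.001 0.    1.   ] tilt about y -0.05 rms 0.0008 off hinge -0.0106
dial base [0.54325874 0.01009804 0.114     ] grip [0.52538923 0.0142893  0.14021287]
shift [-0.903 -0.63   0.118] turn [-0.0727 -0.0723 -0.4952]  mm [-180.6 -126.    23.7] deg [-13.1 -13.  -89.1]
```

The display holds at 44.97° after release. Now I swing over to a look pose along the dial axis.

Call:
move_arm([
  [40,[-0.45,-0.3,0.05],[-0.036,-0.036,-0.24]],
  [40,[-0.45,-0.3,0.05],[-0.036,-0.036,-0.24]],
  [40,[-0.45,-0.3,0.05],[-0.036,-0.036,-0.24]],
  [40,[-0.45,-0.3,0.05],[-0.036,-0.036,-0.24]],
  [40,[-0.45,-0.3,0.05],[-0.036,-0.036,-0.24]],
])

```text
time_s: 5.7
position: [0.5301, 0.1056, 0.2758]
eef_rot: [1.366, 2.311, 0.1]
force: [-0.5, 0.1, 1.0]
grip_width: 0.0342
```

```bash
cat >> h.py <<'E'
A35=np.radians(35)
NP=RI@[-np.sin(A35),0,np.cos(A35)]; UP=RI@[np.cos(A35),0,np.sin(A35)]; LEFT=RI@[0,1.,0]
G=I2W([.007,-.095,.114])
def dialM(phi):  # tool x along the non-pointer end, pointer at phi clockwise
    pd=np.cos(phi)*UP-np.sin(phi)*LEFT
    return tool(-NP,-pd)
E
python3 - <<'E'
from h import *
print(r.state()['joints'].round(2))
rel(G+.16*NP,dialM(0))
E
```

```text
[ 0.09 -0.24  1.96 -0.24  1.02 -0.33]
shift [-0.108 -0.542  0.04 ] turn [-0.0393 -0.0377 -0.2596]  mm [ -21.5 -108.5    8.1] deg [ -7.1  -6.8 -46.7]
```

Call:
move_arm([
  [40,[-0.108,-0.542,0.04],[-0.039,-0.038,-0.26]],
  [40,[-0.108,-0.542,0.04],[-0.039,-0.038,-0.26]],
  [40,[-0.108,-0.542,0.04],[-0.039,-0.038,-0.26]],
  [40,[-0.108,-0.542,0.04],[-0.039,-0.038,-0.26]],
  [40,[-0.108,-0.542,0.04],[-0.039,-0.038,-0.26]],
])

```text
time_s: 6.2
position: [0.4527, 0.0306, 0.2422]
eef_rot: [0.45, 2.513, -0.067]
force: [0.0, 0.9, -0.6]
grip_width: 0.0341
```

Run:
```python
from h import *
print(r.state()['joints'].round(2))
rel(G+.16*NP,dialM(0))
```

```text
[-0.16 -0.66  2.35 -0.08  0.87 -1.35]
shift [-0.012  0.005 -0.009] turn [-0.0063 -0.0065 -0.0377]  mm [-2.4  1.  -1.8] deg [-1.1 -1.2 -6.8]
```

Call:
move_arm([
  [40,[-0.012,0.005,-0.009],[-0.006,-0.007,-0.038]],
  [40,[-0.012,0.005,-0.009],[-0.006,-0.007,-0.038]],
  [40,[-0.012,0.005,-0.009],[-0.006,-0.007,-0.038]],
])

```text
time_s: 6.5
position: [0.4534, 0.0309, 0.2436]
eef_rot: [0.295, 2.517, -0.093]
force: [-0.2, 0.6, 0.2]
grip_width: 0.0343
```

Run:
```python
from h import *
snap('wrist','w8')
rel(G+.16*NP,dialM(0))
```

```text
shift [-0.004  0.001 -0.003] turn [-0.0005 -0.0002 -0.0006]  mm [-0.8  0.1 -0.6] deg [-0.1 -0.  -0.1]
```

View pics/w8.png

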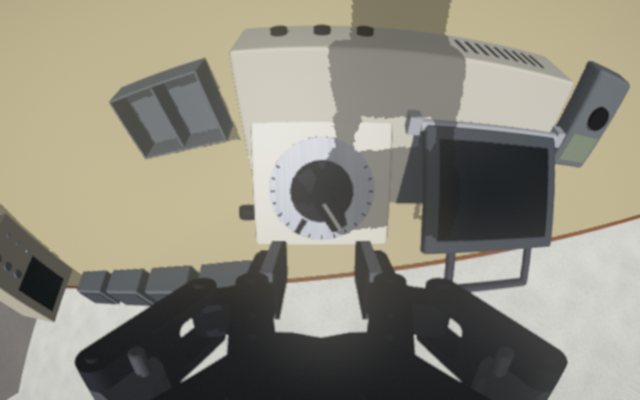

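w8 shows the panel square on, with up-slope downwards in the image. The dial centre is near (321,191), the white pointer runs to about (344,232), and the broad mark is near (300,226). I'll zoom in for the angles.

Run:
```python
from h import *
s=load('w8'); i=cv2.imread('pics/w8.png')
cv2.imwrite('pics/w8c.png',cv2.resize(i[125:250,240:400],None,fx=4.7,fy=4.7,interpolation=cv2.INTER_CUBIC))
print('centre base',projw(s,G),'skirt top',projw(s,G+.01*NP),'grip top',projw(s,G+.043*NP))
for k in range(-2,4):
    a=k*.26; d=np.cos(a)*UP-np.sin(a)*LEFT; print(a,projw(s,G+.043*NP+.031*d).round(1),projw(s,G+.04*d).round(1))
C=cloudw(s)
planefit(C[mask([(258,130),(270,128),(268,235),(262,235)])])
```

```text
centre base [[320.6775428  190.71094642]] skirt top [[320.66122679 192.99845253]] grip top [[320.59894976 201.72782553]]
-0.52 [[338. 231.]] [[340.1 223.6]]
-0.26 [[329.6 234.2]] [[330.7 227.3]]
0.0 [[320.7 235.3]] [[320.8 228.5]]
0.26 [[311.8 234.2]] [[310.8 227.3]]
0.52 [[303.4 231. ]] [[301.5 223.7]]
0.78 [[296.  225.9]] [[293.3 217.9]]
plane 1054 [ 0.5186 -0.0419  0.1058] ni [-0.574 -0.02   0.818] tilt about y 35.06 rms 0.0007 off hinge -0.0068
```

View pics/w8c.png

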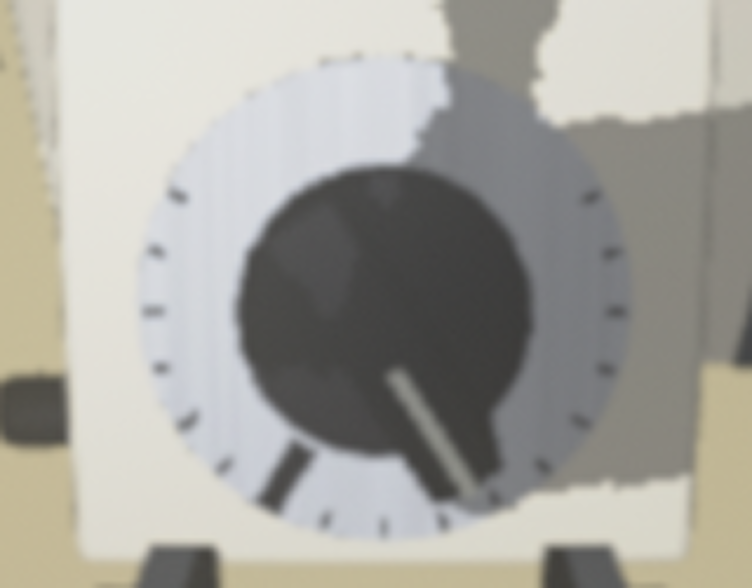

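```bash
cat >> h.py <<'E'
def dialang(s,pts,h,wrist=True):
    out=[]
    for p in pts:
        q=onplane(s,p[0],p[1],G+h*NP,NP,wrist=wrist)-G-h*NP; out.append((-(q@LEFT),q@UP))
    return np.array(out)
E
python3 - <<'E'
from h import *
s=load('w8'); c=lambda u,v:(240+(u+.5)/4.7-.5,125+(v+.5)/4.7-.5)
q=dialang(s,[c(396,374),c(471,494)],.043); print('line ends mm',q*1e3,'angle via axis',np.arctan2(q[1,0],q[1,1]),'via line',np.arctan2(*(q[1]-q[0])))
m=dialang(s,[c(305,447),c(268,503)],.0005); print('mark',m*1e3,np.arctan2(m[1,0],m[1,1]),np.arctan2(*(m[1]-m[0])))
m=dialang(s,[c(384,527),c(327,520),c(443,522),c(152,311),c(617,311)],.0005); print(m*1e3,np.arctan2(m[:,0],m[:,1]))
E
```

```text
line ends mm [[ -2.81573333   2.20125732]
 [-16.99234377  25.73501637]] angle via axis -0.583568757338476 via line -0.5421784089170867
mark [[16.63429488 30.22438599]
 [25.06428577 43.24226712]] 0.5253029128537539 0.5746651501389063
[[-5.20490223e-01  4.89162096e+01]
 [ 1.20839503e+01  4.72408719e+01]
 [-1.35804588e+01  4.77770369e+01]
 [ 4.89484246e+01 -2.79439644e-01]
 [-5.04315665e+01 -4.20669587e-02]] [-0.01064004  0.25042473 -0.27694219  1.57650512 -1.57163047]
```

The panel tilt (35.06°) and scale centre fit to within about 1 mm, and the mark reads 0.525. The pointer is at about −0.57 (−0.54 and −0.58 by the two estimates). I'll align to −0.57 and descend along the axis.

Run:
```python
from h import *
print(r.state()['joints'].round(2))
rel(G+.07*NP,dialM(-.57))
```

```text
[-0.18 -0.69  2.36 -0.04  0.86 -1.5 ]
shift [-0.004  0.001  0.447] turn [-0.0004 -0.0003 -0.182 ]  mm [-0.8  0.3 89.4] deg [ -0.1  -0.1 -32.8]
```

Call:
move_arm([
  [40,[-0.004,0.001,0.1],[0,0,-0.045]],
  [40,[-0.004,0.001,0.2],[0,0,-0.09]],
  [40,[-0.004,0.001,0.3],[0,0,-0.135]],
  [40,[-0.004,0.001,0.4],[0,0,-0.182]],
  [40,[-0.004,0.001,0.447],[0,0,-0.182]],
])

```text
time_s: 7.05
position: [0.504, 0.0193, 0.1689]
eef_rot: [-0.435, 2.529, -0.315]
force: [-0.4, 0.3, -0.6]
grip_width: 0.0339
```

Run:
```python
from h import *
snap('wrist','w9')
rel(G+.07*NP,dialM(-.57)); rel(G+.016*NP,dialM(-.57))
```

```text
shift [-0.009 -0.005 -0.012] turn [ 0.0005 -0.0018 -0.0005]  mm [-1.9 -1.1 -2.4] deg [ 0.1 -0.3 -0.1]
shift [-0.011 -0.006  0.258] turn [ 0.0005 -0.0018 -0.0005]  mm [-2.2 -1.2 51.6] deg [ 0.1 -0.3 -0.1]
```

View pics/w9.png

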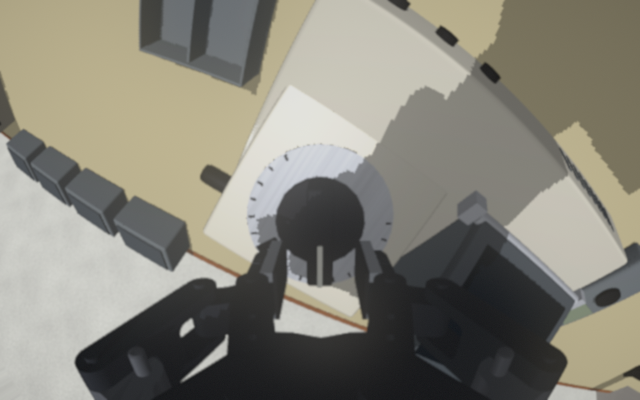

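w9 shows the pointer line vertical at u≈320, centred between the fingers (282–362), so the grip is aligned. Descending.

Call:
move_arm([
  [40,[-0.011,-0.006,0.08],[0,-0.002,0]],
  [40,[-0.011,-0.006,0.15],[0,-0.002,0]],
  [40,[-0.011,-0.006,0.21],[0,-0.002,0]],
  [40,[-0.011,-0.006,0.255],[0,-0.002,0]],
  [40,[-0.011,-0.006,0.255],[0,-0.002,0]],
])

```text
time_s: 7.6
position: [0.5337, 0.0124, 0.1264]
eef_rot: [-0.43, 2.527, -0.31]
force: [0.5, -0.2, 0.2]
grip_width: 0.0342
```

Run:
```python
from h import *
snap('wrist','w10')
rel(G+.016*NP,dialM(-.57)); print(r.state()['force'])
```

```text
shift [-0.001 -0.002  0.001] turn [ 0.0008 -0.0003 -0.0008]  mm [-0.3 -0.4  0.3] deg [ 0.1 -0.  -0.1]
[ 0.44276102 -0.00722455  0.40318742]
```

View pics/w10.png

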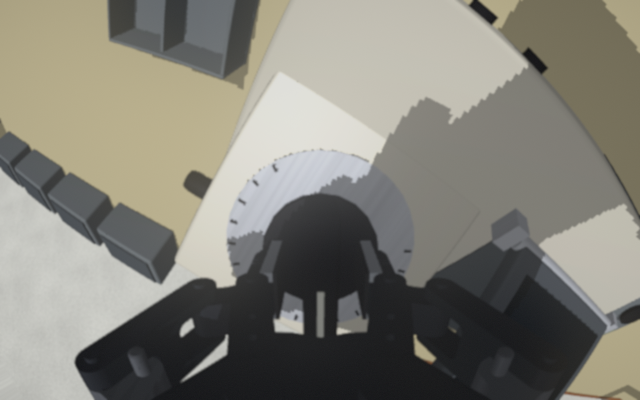

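w10 shows the fingers straddling the grip, with the white line centred at u≈320. I close the gripper, then turn +62.5°.

Call:
move_arm([
  [0,[0,0,0],[0,0,0]],
  [0,[0,0,0],[0,0,0]],
  [0,[0,0,0],[0,0,0]],
  [0,[0,0,0],[0,0,0]],
], newtons=40)

```text
time_s: 8.05
position: [0.534, 0.0127, 0.1277]
eef_rot: [-0.43, 2.525, -0.311]
force: [-5.2, 3.1, 3.9]
grip_width: 0.0148
```

Run:
```python
from h import *
st=r.state(); print(st['grip_width'],st['force'],st['wrist_torque'])
rel(G+.016*NP,dialM(-.57)); rel(G+.016*NP,dialM(0.52))
```

```text
0.014845281433485173 [-5.1746063   3.11932509  3.90153196] [0.23211561 0.41855165 0.04336358]
shift [ 0.001 -0.002  0.004] turn [ 0.0007  0.     -0.0008]  mm [ 0.2 -0.4  0.8] deg [ 0.1  0.  -0.1]
shift [ 0.001 -0.002  0.004] turn [ 0.0007 -0.0004  0.3461]  mm [ 0.2 -0.4  0.8] deg [ 0.1 -0.1 62.3]
```

Call:
move_arm([
  [0,[0,0,0],[0,0,0.03]],
  [0,[0,0,0],[0,0,0.065]],
  [0,[0,0,0],[0,0,0.1]],
  [0,[0,0,0],[0,0,0.135]],
  [0,[0,0,0],[0,0,0.17]],
])

```text
time_s: 8.55
position: [0.5339, 0.0125, 0.1278]
eef_rot: [0.254, 2.522, -0.101]
force: [-1.0, -0.2, 0.4]
grip_width: 0.0154
```

Run:
```python
from h import *
st=r.state(); print(st['grip_width'],st['force'],st['wrist_torque'])
rel(G+.016*NP,dialM(0.52))
```

```text
0.015397902157807966 [-0.95598827 -0.22697807  0.35672229] [-0.15928337  0.25388206 -0.01651033]
shift [ 0.    -0.001  0.004] turn [ 0.0004 -0.0004  0.1749]  mm [ 0.  -0.2  0.8] deg [ 0.1 -0.1 31.5]
```

Call:
move_arm([
  [0,[0,0,0.002],[0,0,0.035]],
  [0,[0,0,0.002],[0,0,0.07]],
  [0,[0,0,0.002],[0,0,0.105]],
  [0,[0,0,0.002],[0,0,0.14]],
  [0,[0,0,0.002],[0,0,0.172]],
])

```text
time_s: 9.05
position: [0.5339, 0.0124, 0.1277]
eef_rot: [0.922, 2.362, 0.114]
force: [-8.1, -0.6, 6.4]
grip_width: 0.0155
```

Run:
```python
from h import *
s=snap('wrist','w11')
st=r.state(); print(st['grip_width'],st['force'],st['wrist_torque'],st['joints'].round(2))
rel(G+.016*NP,dialM(0.52))
i=cv2.imread('pics/w11.png')
cv2.imwrite('pics/w11c.png',cv2.resize(i[140:345,200:440],None,fx=2.9,fy=2.9,interpolation=cv2.INTER_CUBIC))
```

```text
0.015485802874145351 [-7.91374973  0.21207329  6.22767987] [-0.11229907  0.68576327 -0.32786597] [-0.19 -0.21  2.3  -0.05  0.45 -0.97]
shift [-0.    -0.     0.004] turn [ 0.0001 -0.0005  0.0004]  mm [-0.  -0.1  0.7] deg [ 0.  -0.1  0.1]
```

View pics/w11c.png

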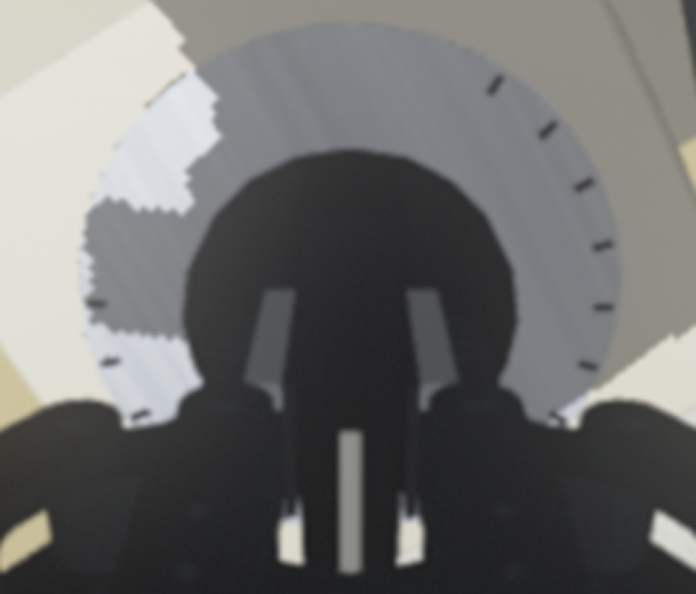

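w11c shows the grip still held squarely, with the white line centred between the pads and the tool at 0.52 rad. I release, back off along the axis and check.

Call:
move_arm([
  [40,[0,0,0],[0,0,0]],
  [40,[0,0,0],[0,0,0]],
  [40,[0,0,0],[0,0,0]],
  [40,[0,0,-0.15],[0,0,0]],
  [40,[0,0,-0.35],[0,0,0]],
])

```text
time_s: 9.6
position: [0.4933, 0.0215, 0.1832]
eef_rot: [0.929, 2.365, 0.115]
force: [0.2, -0.9, 0.4]
grip_width: 0.0344
```

Call:
move_arm([
  [40,[0,0,-0.15],[0,0,-0.04]],
  [40,[0,0,-0.3],[0,0,-0.08]],
  [40,[0,0,-0.45],[0,0,-0.12]],
  [40,[0,0,-0.45],[0,0,-0.12]],
  [40,[0,0,-0.45],[0,0,-0.12]],
])

```text
time_s: 10.1
position: [0.4438, 0.0331, 0.2577]
eef_rot: [0.471, 2.492, -0.034]
force: [-0.2, -0.1, -0.8]
grip_width: 0.0341
```

Run:
```python
from h import *
s=snap('wrist','w12')
st=r.state(); print(st['position'],st['force'],st['joints'].round(2))
i=cv2.imread('pics/w12.png')
u,v=projw(s,G)[0].astype(int); print(u,v); x0,y0=u-80,v-65
cv2.imwrite('pics/w12c.png',cv2.resize(i[y0:y0+125,x0:x0+160],None,fx=4.7,fy=4.7,interpolation=cv2.INTER_CUBIC))
```

```text
[0.44337485 0.03306327 0.25625813] [-0.12842687  0.12937125 -0.58124384] [-0.18 -0.73  2.36 -0.04  0.91 -1.36]
320 187
```

View pics/w12c.png

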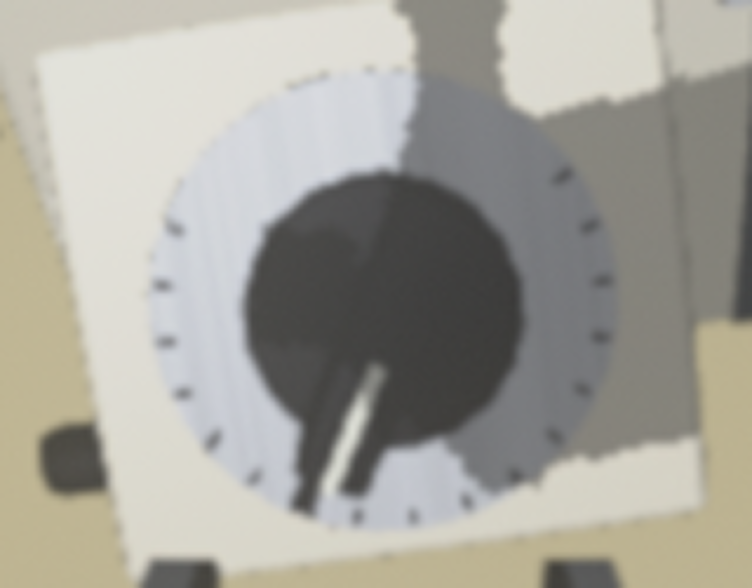

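View pics/w12.png

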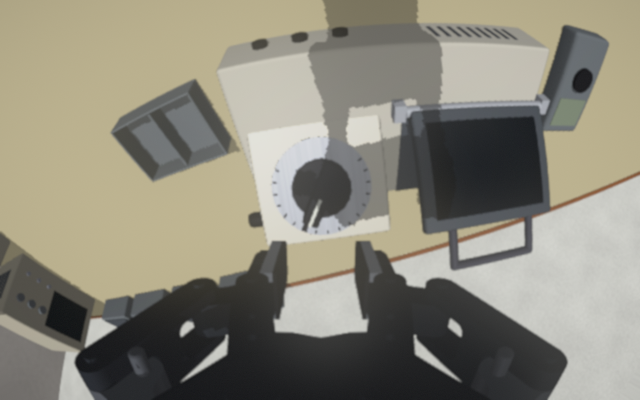

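The pointer line ends at about (328,493) in the w12c crop, and the broad mark's outer end shows at about (303,508). I'll compute both angles without parallax and recheck the screen and bystanders.

Run:
```python
from h import *
s=load('w12'); x0,y0=240,122; c=lambda u,v:(x0+(u+.5)/4.7-.5,y0+(v+.5)/4.7-.5)
q=dialang(s,[c(377,369),c(329,491)],.043); print('line mm',(q*1e3).round(1),'via axis',np.arctan2(q[1,0],q[1,1]),'via line',np.arctan2(*(q[1]-q[0])))
m=dialang(s,[c(303,509)],.0005); print('mark',m*1e3,np.arctan2(m[:,0],m[:,1]))
m=dialang(s,[c(412,516),c(358,516),c(467,501),c(165,342),c(601,281)],.0005); print((m*1e3).round(1),np.arctan2(m[:,0],m[:,1]))
# robust line: bright pixels near the pointer
f=s['img'].astype(float).mean(2)
C=cloudw(s); planefit(C[mask([(430,120),(530,115),(535,195),(432,210)])])
t=snap('top','top13'); snap('scene','scene13')
i=cv2.imread('pics/top13.png'); 
a=cv2.imread('pics/top0.png')[110:310,130:440]; b=i[110:310,130:440]
cv2.imwrite('pics/c13.png',cv2.resize(np.vstack([a,b]),None,fx=1.5,fy=1.5))
i=cv2.imread('pics/scene13.png'); a=cv2.imread('pics/scene0.png')[110:290,220:490]; b=i[110:290,220:490]
cv2.imwrite('pics/d13.png',cv2.resize(np.vstack([a,b]),None,fx=1.6,fy=1.6))
```

```text
line mm [[ 1.1  2.3]
 [14.3 25.9]] via axis 0.5043632533970361 via line 0.5084795701759007
mark [[24.62520529 43.70780862]] [0.5130768]
[[ -0.2  49. ]
 [ 12.2  47.2]
 [-13.3  47.2]
 [ 49.4  -0.2]
 [-49.8  -0. ]] [-0.00420207  0.25327613 -0.27550733  1.57421269 -1.57166543]
plane 8679 [0.5557 0.1826 0.1305] ni [-0.709  0.004  0.705] tilt about y 45.18 rms 0.0007 off hinge 0.0074
```

View pics/c13.png

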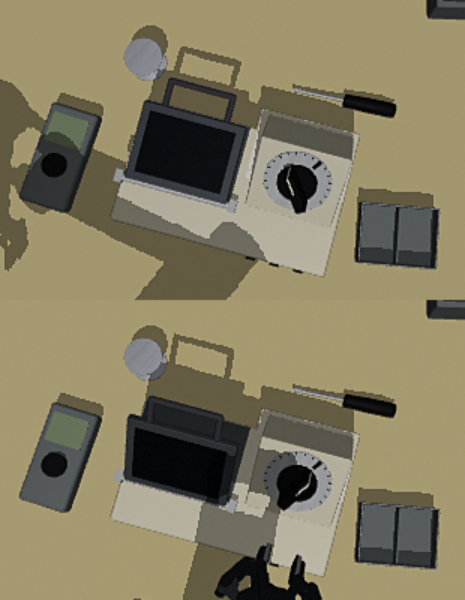

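View pics/d13.png

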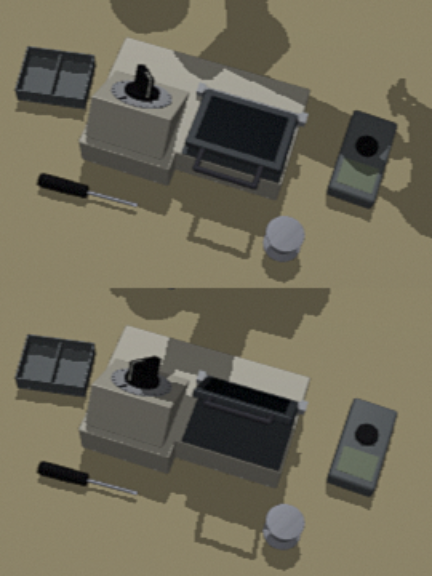

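The pointer measures 0.504–0.508 and the mark 0.513 in the same picture (nominal 0.52). The screen is at 45.2°, the bystanders look unmoved, and the gripper is clear. Handing in.

Run:
```python
from h import *
print(r.state()['time_s'], r.state()['force'].round(2)); print(r.close_job())
```

```text
10.25 [-0.5   0.04  0.52]
the job is handed in; nothing more can be done
None
```

The display and the dial are both set as asked, in that order, and I handed the job in at 10.25 s of the 51 s allowed.

**Display:** I gripped the bar at the rear edge and raised the display along its hinge arc, with about 8 N at most on the wrist. After release the screen measured 44.97°, and 45.2° in a later, more distant view.

**Dial:** I gripped it square to the panel and turned it from about −0.57 rad to the long, broad mark. In the last picture the pointer reads 0.504–0.508 rad and the mark 0.513 (0.52 by the task text), so they differ by less than 1°.

**Surroundings:** The reel, meter, tray and screwdriver looked unmoved in the before and after views; I compared those by eye only. The gripper was open and clear of everything, with no contact force.

**Checks that disagreed:**
- The display was not quite flat at the start: it measured 7.3–8.3°, depending on the view.
- The angle worked out from the gripper's position read about 1.3° higher than the depth measurement of the screen. I trusted the depth measurement, because the case top and table came out level in it to within 0.1°.

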